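Sauce, shut and send the takeaway boxes

ROBOT

A 6-joint arm with a two-finger parallel gripper is mounted at the origin on the work surface. World frame = base frame: x ahead of the robot, y to its left, z up, the work surface at z = 0. Lengths are in mm, angles in rad, forces in N, time in s.
With the tool pointing down it reaches from about 300 to 775 mm from the base axis. Payload 14.6 kg.
Tool frame: the origin (TCP) lies at the very end of the fingers, on their centre line; the grasp point (between the pads) lies 19 mm behind it (manip.grip_point_offset is the distance from the TCP to the grasp point, in mm); z points along the fingers, y is the line along which they close (so a half turn about z gives the same grasp; the last joint's range is limited). The gripper opens to 94 mm and grips with 3 to 60 N. Pads are 16 mm wide; open, the fingers measure 119 mm over their backs; the gripper's body (75 mm by 177 mm) begins 78 mm behind the grasp point.
Start: joints at [-1.178, 0.3, 1.521, -0, 1.321, -0.067], TCP at [244.065, -492.871, 205.446] pointing down, gripper open.
Joint ranges: [-3.03, 3.03], [-0.79, 2.21], [0.23, 2.52], [-1.04, 4.18], [0, 3.07], [-2.55, 2.55]. Speed limits (rad/s): [2.22, 2.22, 2.57, 3.14, 3.14, 3.14].

INTERFACE

Orientations are given as [roll, pitch, yaw] about the fixed x, y, z axes, in that order (R = Rz(yaw) Ry(pitch) Rx(roll)).
In Python, from cell import telemetry, eyes, manip gives the robot as it stands.
- The arm moves only by the tool play_rows, never from a script. Its arguments are lists of equal length, an entry for each row: "translation": the shift along the world's x, y, z in m, a list of three; "yaw": the turn about the world's z in rad. A call has 1 to 12 rows; each row is the pose to reach, as a shift and turn from the pose commanded when the call began; what a row does not reach only later rows make up. A row lasts 1/8 s, in which the tool goes at most 62.5 mm and 10.7 degrees, less where a joint would pass 70% of its speed; a pose out of reach is approached as far as the arm can. A call with a gripper value outside its range is refused whole. "hand" is the opening, from 0 (shut) to 1 (fully open), set as the call begins (left out, the last holds). The fingers move at their own pace and stop on an object; "force" is the grip in N (left out, the last holds). Time passes only in rows, so rows that repeat a pose let the fingers close. It gives the time, the measured TCP pose, the force, the opening and the grip force at its end, in the units of the state.
- telemetry.read_state(): the state, without advancing time (a new reading comes with each control period).
- eyes.camera(name): name is "scene" or "top"; returns a dict with "pixels" (384x512x3 uint8, red, green, blue), "fx", "fy", "cx", "cy" (pixels), "cam_to_world" (4x4, takes a point from camera to world coordinates). Camera axes: x right, y up, looking along -z (the intrinsics and any distortion apply to the point x, -y, -z); pixel columns grow to the right and rows downward; lengths in mm; the calibration is good to about 2 mm. A picture is of the moment at which its call begins. There is no depth.
- manip.sign_off(): hands the job in; it is judged then, once.
The state is a dict: "clock": time; "joints": joint angles; "qd": joint speeds; "effort": joint torques, N m; "eef_pos": TCP position; "eef_rot": TCP orientation; "wrist_force": force on the tool from outside, world axes, zero at the start; "moment": the same for the moment, N m; "finger_gap": finger opening in mm; "finger_force": force on a finger pad.
Only numpy, scipy, OpenCV 4.12 (cv2) and the standard library are available. Lean on these libraries where they do the work, as an engineer would, in place of code of your own. Each camera call takes 0.05 s, during which the arm holds its last target. There are 200 camera calls.

TASK

Finish the takeaway orders: put a sauce pot in the empty space of every meal box and press each lid down at its catch end until it clicks shut. Then set each shut box on the tipping tray of the steel pass and let go, so that its own weight tips the tray and it slides down the lane to the counter side; do not reach into the lane after it. Keep the boxes upright, leave the bottles, jars, bowl and spoon where they are, and finish with the tray swung back level.

Things in the scene. Friction and masses are not known exactly. Their poses are not given: they have to be found in the camera images.
- box1_mid (a point): Meal box 1: the centre of the upright box, half-way up the shut box. Hinged click-lid meal box, 112 long (x) x 62 wide (y) x 46 high when shut, about 0.3 kg: black base 26 high, white dome lid 20 deep. Hinge along the top of the base at the +x end, catch at the -x end, where the lid's tab stands 8 beyond the wall. Gripped across its width. May be absent; two or three are there
- box1_nest (a point): the middle, on the box's floor (3 above its underside), of the empty space in meal box 1 for a sauce pot, 21 from the box's centre toward the catch: 51 long x 57 wide, open above. Beside it, toward the hinge, the box is full of fried chicken up to 3 above the base's 26 high rim. Axes as the box
- box1_lid (a joint): lid angle of box 1, rad: 0 shut, grows as it opens, stop at 1.75; at first 1.45 to 1.75. Slightly stiff hinge: pushed from behind to under about 1.1 it falls until its tab rests on the catch, at about 0.08; from there 5 to 10 N down on the free edge (mid-width, up to 15 in from it) snap it past the spring catch; it stays under 0.02
- box2_mid (a point): Meal box 2: the centre of the upright box, half-way up the shut box. Hinged click-lid meal box, 112 long (x) x 62 wide (y) x 46 high when shut, about 0.3 kg: black base 26 high, white dome lid 20 deep. Hinge along the top of the base at the +x end, catch at the -x end, where the lid's tab stands 8 beyond the wall. Gripped across its width. May be absent; two or three are there
- box2_nest (a point): the middle, on the box's floor (3 above its underside), of the empty space in meal box 2 for a sauce pot, 21 from the box's centre toward the catch: 51 long x 57 wide, open above. Beside it, toward the hinge, the box is full of fried chicken up to 3 above the base's 26 high rim. Axes as the box
- box2_lid (a joint): lid angle of box 2, rad: 0 shut, grows as it opens, stop at 1.75; at first 1.45 to 1.75. Slightly stiff hinge: pushed from behind to under about 1.1 it falls until its tab rests on the catch, at about 0.08; from there 5 to 10 N down on the free edge (mid-width, up to 15 in from it) snap it past the spring catch; it stays under 0.02
- box3_mid (a point): Meal box 3: the centre of the upright box, half-way up the shut box. Hinged click-lid meal box, 112 long (x) x 62 wide (y) x 46 high when shut, about 0.3 kg: black base 26 high, white dome lid 20 deep. Hinge along the top of the base at the +x end, catch at the -x end, where the lid's tab stands 8 beyond the wall. Gripped across its width. May be absent; two or three are there
- box3_nest (a point): the middle, on the box's floor (3 above its underside), of the empty space in meal box 3 for a sauce pot, 21 from the box's centre toward the catch: 51 long x 57 wide, open above. Beside it, toward the hinge, the box is full of fried chicken up to 3 above the base's 26 high rim. Axes as the box
- box3_lid (a joint): lid angle of box 3, rad: 0 shut, grows as it opens, stop at 1.75; at first 1.45 to 1.75. Slightly stiff hinge: pushed from behind to under about 1.1 it falls until its tab rests on the catch, at about 0.08; from there 5 to 10 N down on the free edge (mid-width, up to 15 in from it) snap it past the spring catch; it stays under 0.02
- pot1_mid (a point): Sauce pot 1: the centre, half-way up, of a small closed sauce pot: a pale cylinder of diameter 38, 36 high, 45 g, upright on the pot tray (floor 3 thick, rim 13 high). On a box's floor it stands 13 above the base's rim, so, gripped by its top 12, it can be lowered in from above. Any pot may go in any box
- pot2_mid (a point): Sauce pot 2: the centre, half-way up, of a small closed sauce pot: a pale cylinder of diameter 38, 36 high, 45 g, upright on the pot tray (floor 3 thick, rim 13 high). On a box's floor it stands 13 above the base's rim, so, gripped by its top 12, it can be lowered in from above. Any pot may go in any box
- pot3_mid (a point): Sauce pot 3: the centre, half-way up, of a small closed sauce pot: a pale cylinder of diameter 38, 36 high, 45 g, upright on the pot tray (floor 3 thick, rim 13 high). On a box's floor it stands 13 above the base's rim, so, gripped by its top 12, it can be lowered in from above. Any pot may go in any box
- pass: the gravity pass, a fixed steel chute; origin on the counter below the tray's pivot, +x down the chute. After the tray a straight lane runs from x 116 (surface 157 above the counter) down 18 degrees to an end stop at x 524 (surface 22), 96 wide inside, sides 55 high, three guard wires 80 above its floor. Three boxes fit in it, one behind the other, lengthwise
- tray_mid (a point): middle of the top face of the tipping tray, 210 above the counter when level, 35 ahead of the pivot; x down the chute. Smooth plate 160 (x) x 94 with side rails 10 high, 90 apart inside. A box set here lengthwise and let go tips it and slides into the lane, either end first; with its middle less than 15 ahead of the pivot it may not. Bearing plates outside the rails end below the tray's top
- tip_tray (a joint): angle of the tipping tray, rad: 0 level (its counterweight holds it there), grows as it tips down toward the lane, 0.40 fully tipped; it swings back by itself when the box has left
- soy_bottle: bystander, to be left alone: glass sauce bottle, 60 in diameter, 200 high; origin at its underside's centre
- oil_bottle: bystander, to be left alone: glass oil bottle, 54 in diameter, 190 high; origin at its underside's centre
- chilli_jar: bystander, to be left alone: glass jar, 68 in diameter, 85 high; origin at its underside's centre
- salt_shaker: bystander, to be left alone: steel salt shaker, 36 in diameter, 64 high; origin at its underside's centre
- dip_bowl: bystander, to be left alone: white ceramic bowl, 84 across, 34 high; origin at its underside's centre
- spoon: bystander, to be left alone: a spoon lying flat on the counter; origin under its middle
- spice_jar: bystander, to be left alone: small spice jar, 44 in diameter, 75 high; origin at its underside's centre
Things that resemble listed ones, but are neither listed nor needed, are in the scene too. Leave any blue, purple or turquoise look-alike of the part that bears pot3_mid alone.

How it is judged (in metres and radians):
On the way:
1. a shut meal box lies on the tipping tray and has tipped it (value of joint tip_tray above 0.25 rad and ((horizontal distance between box1_mid and tray_mid below 0.1 m and value of joint box1_lid below 0.04 rad) or (horizontal distance between box2_mid and tray_mid below 0.1 m and value of joint box2_lid below 0.04 rad) or (horizontal distance between box3_mid and tray_mid below 0.1 m and value of joint box3_lid below 0.04 rad))), for 0.04 s.
At the end, for the whole second after the job is handed in: Every meal box holds a sauce pot, its lid is shut past the catch (under 0.04 rad), and it rests (under 20 mm/s) in the lane beyond the tipping tray, its centre more than 160 mm down the chute from the pivot and within 50 mm of the lane's centre line; the tray is back level (under 0.05 rad) (((x of pot1_mid in the frame of box1_mid between -0.045 and 0.02 m and y of pot1_mid in the frame of box1_mid between -0.029 and 0.029 m and z of pot1_mid in the frame of box1_mid between -0.012 and 0.015 m) or (x of pot2_mid in the frame of box1_mid between -0.045 and 0.02 m and y of pot2_mid in the frame of box1_mid between -0.029 and 0.029 m and z of pot2_mid in the frame of box1_mid between -0.012 and 0.015 m) or (x of pot3_mid in the frame of box1_mid between -0.045 and 0.02 m and y of pot3_mid in the frame of box1_mid between -0.029 and 0.029 m and z of pot3_mid in the frame of box1_mid between -0.012 and 0.015 m)) and value of joint each of box1_lid, box2_lid, box3_lid below 0.04 rad and x of box1_mid in the frame of pass between 0.16 and 0.56 m and y of box1_mid in the frame of pass between -0.05 and 0.05 m and z of each of box1_mid, box2_mid, box3_mid in the frame of pass below 0.21 m and linear speed of each of box1, box2, box3 below 0.02 m/s and ((x of pot1_mid in the frame of box2_mid between -0.045 and 0.02 m and y of pot1_mid in the frame of box2_mid between -0.029 and 0.029 m and z of pot1_mid in the frame of box2_mid between -0.012 and 0.015 m) or (x of pot2_mid in the frame of box2_mid between -0.045 and 0.02 m and y of pot2_mid in the frame of box2_mid between -0.029 and 0.029 m and z of pot2_mid in the frame of box2_mid between -0.012 and 0.015 m) or (x of pot3_mid in the frame of box2_mid between -0.045 and 0.02 m and y of pot3_mid in the frame of box2_mid between -0.029 and 0.029 m and z of pot3_mid in the frame of box2_mid between -0.012 and 0.015 m)) and x of box2_mid in the frame of pass between 0.16 and 0.56 m and y of box2_mid in the frame of pass between -0.05 and 0.05 m and ((x of pot1_mid in the frame of box3_mid between -0.045 and 0.02 m and y of pot1_mid in the frame of box3_mid between -0.029 and 0.029 m and z of pot1_mid in the frame of box3_mid between -0.012 and 0.015 m) or (x of pot2_mid in the frame of box3_mid between -0.045 and 0.02 m and y of pot2_mid in the frame of box3_mid between -0.029 and 0.029 m and z of pot2_mid in the frame of box3_mid between -0.012 and 0.015 m) or (x of pot3_mid in the frame of box3_mid between -0.045 and 0.02 m and y of pot3_mid in the frame of box3_mid between -0.029 and 0.029 m and z of pot3_mid in the frame of box3_mid between -0.012 and 0.015 m)) and x of box3_mid in the frame of pass between 0.16 and 0.56 m and y of box3_mid in the frame of pass between -0.05 and 0.05 m and value of joint tip_tray below 0.05 rad); the robot touches nothing.
It fails at once if the robot touches a meal box in the lane, beyond the tipping tray ((x of box1_mid in the frame of pass between 0.16 and 0.56 m and y of box1_mid in the frame of pass between -0.05 and 0.05 m and z of box1_mid in the frame of pass below 0.21 m and contact force between any of the fingers, the arm and box1 above 0.5 N) or (x of box2_mid in the frame of pass between 0.16 and 0.56 m and y of box2_mid in the frame of pass between -0.05 and 0.05 m and z of box2_mid in the frame of pass below 0.21 m and contact force between any of the fingers, the arm and box2 above 0.5 N) or (x of box3_mid in the frame of pass between 0.16 and 0.56 m and y of box3_mid in the frame of pass between -0.05 and 0.05 m and z of box3_mid in the frame of pass below 0.21 m and contact force between any of the fingers, the arm and box3 above 0.5 N)).
It fails at once if a meal box is turned over on its side (angle between any of box1_mid, box2_mid, box3_mid's own z axis and vertical above 1 rad).
It fails at once if a bottle, jar, the shaker, the bowl or the spoon is moved by more than 4 cm (distance of any of soy_bottle, oil_bottle, chilli_jar, salt_shaker, dip_bowl, spoon, spice_jar from where it was at the start of the episode above 0.04 m).
Of box1, box2, box3 only 2 to 3 are there at a start; the rules pass over those that are not, and their reading is None.
At some moment in a run one of box1, box2, box3 may be knocked a few centimetres aside while the robot is not near it.
It also fails if it takes over 210 s, if anything falls off the work surface, if the arm or the gripper's body presses on something with over 40 N, if the wrist force passes 120 N, or if a joint passes its speed limit or range.

## Working session

There is one attempt and no reset: what is moved stays moved. The work goes in short steps, Python scripts to look and compute and a tool call to move; the robot and the scene stay as the last step left them, time stands still between calls to the robot, and variables do not carry over. Pictures are saved under pics/ and viewed, at most 14 in all, crops included, and the job is handed in when it is done.

Besides the shell and the picture viewer there is one more tool, called as name([rows], argument=value, ...), one row to a line, values as JSON. play_rows: Moves the arm, as the interface text tells. Its arguments: {"type":"object","properties":{"translation":{"type":"array","items":{"type":"array","items":{"type":"number"}}},"yaw":{"type":"array","items":{"type":"number"}},"hand":{"type":"number"},"force":{"type":"number"}},"required":["translation","yaw"]}

```bash
ls; mkdir -p pics; cat > h.py <<'E'
import numpy as np, cv2
from cell import telemetry, eyes, manip
def cam(n):
    d=eyes.camera(n); return d
def save(d,name,crop=None,s=1):
    im=cv2.cvtColor(np.asarray(d["pixels"]),cv2.COLOR_RGB2BGR)
    if crop: u0,v0,u1,v1=crop; im=im[v0:v1,u0:u1]
    cv2.imwrite("pics/"+name,cv2.resize(im,None,fx=s,fy=s,interpolation=cv2.INTER_CUBIC))
def ray(d,u,v):
    M=np.array(d["cam_to_world"]); k=np.array([(u-d["cx"])/d["fx"],-(v-d["cy"])/d["fy"],-1.])
    return M[:3,3],M[:3,:3]@k
def onz(d,u,v,z):
    o,r=ray(d,u,v); return o+r*(z-o[2])/r[2]
def proj(d,p):
    M=np.array(d["cam_to_world"]); q=M[:3,:3].T@(np.array(p,float)-M[:3,3])
    return d["cx"]+d["fx"]*q[0]/-q[2], d["cy"]+d["fy"]*-q[1]/-q[2]
E
python3 - <<'E'
from h import *
for n in("top","scene"):
    d=cam(n); save(d,n+"0.png",s=1.56); print({k:(np.round(v,3).tolist()) for k,v in d.items() if k!="pixels"})
print(telemetry.read_state())
E
```

```text
pics
{'fx': 440.335, 'fy': 440.335, 'cx': 256.102, 'cy': 190.087, 'cam_to_world': [[-0.009, 0.997, -0.079, 466.298], [-1.0, -0.01, -0.007, -19.071], [-0.007, 0.079, 0.997, 1251.106], [0.0, 0.0, 0.0, 1.0]]}
{'fx': 382.966, 'fy': 382.966, 'cx': 253.076, 'cy': 195.299, 'cam_to_world': [[0.508, -0.583, 0.634, 1202.469], [0.861, 0.361, -0.359, -374.713], [-0.019, 0.728, 0.685, 841.138], [0.0, 0.0, 0.0, 1.0]]}
{'clock': 0.1, 'joints': array([-1.17760534e+00,  3.00386379e-01,  1.52149401e+00, -9.67207608e-06,
        1.32068805e+00, -6.66106514e-02]), 'qd': array([ 0.00118215, -0.00293404, -0.00059556, -0.00044387, -0.00049142,
       -0.00158037]), 'effort': array([ 3.67747216e-04, -5.32645082e+01, -3.53284049e+01,  7.08567468e-02,
        2.35141878e-02, -3.51619030e-05]), 'eef_pos': array([ 243.97824489, -492.67670044,  204.96963134]), 'eef_rot': array([-3.14061841e+00, -5.56014822e-05,  4.59804006e-01]), 'wrist_force': array([ 0.28911181,  0.38280304, -0.23692903]), 'moment': array([ 0.02924646, -0.02513952,  0.00609319]), 'finger_force': 0.0, 'finger_gap': 93.72749486932801}
```

View pics/top0.png

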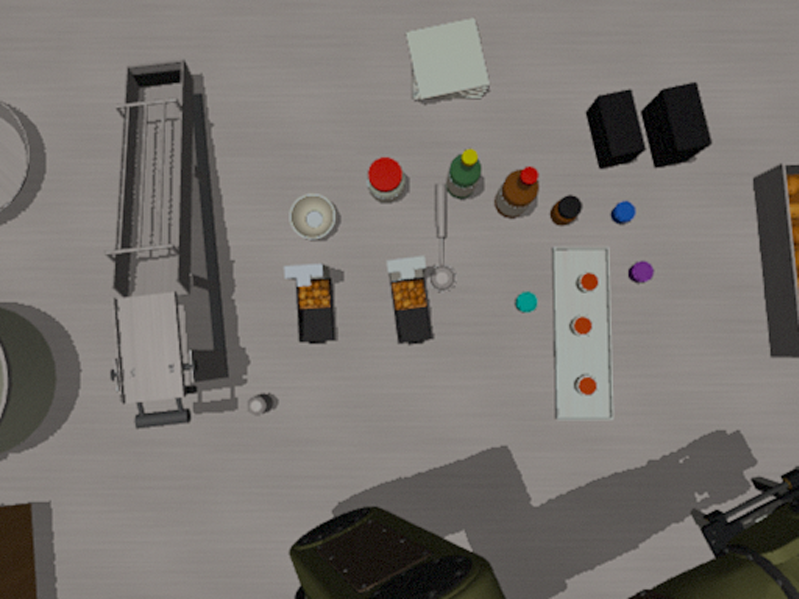

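View pics/scene0.png

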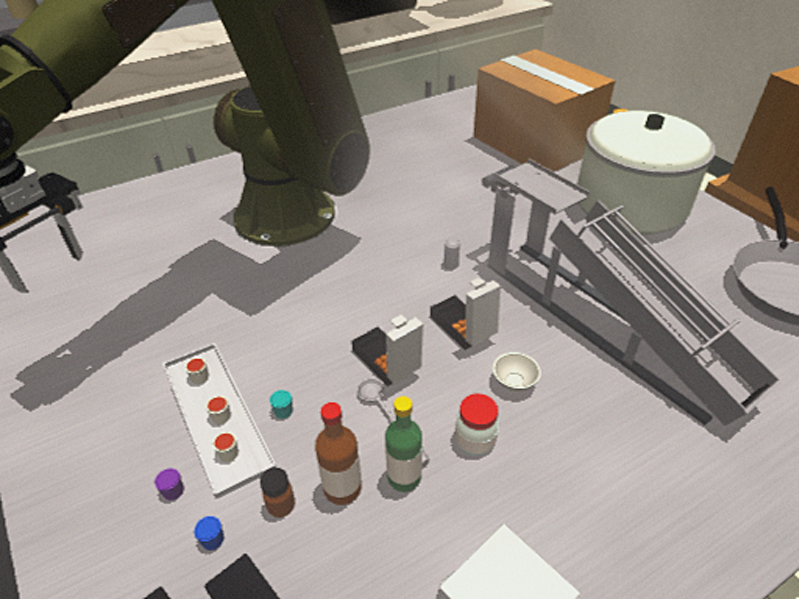

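Top view: two meal boxes, near (315,305) and (410,300), with lids at the far (+x) end. Three red-topped pots stand on the white tray at (589,282), (581,325) and (586,385). Their look-alikes are turquoise (526,302), purple (641,271) and blue (624,212), all off the tray. The pass is at the left, with its tray around (152,348).

```bash
python3 - <<'E'
from h import *
d=cam("top"); P=np.asarray(d["pixels"]); hsv=cv2.cvtColor(P,cv2.COLOR_RGB2HSV)
save(d,"crop1.png",(60,150,460,280),2)
m=((hsv[...,0]<8)&(hsv[...,1]>150)&(hsv[...,2]>80)).astype(np.uint8)
n,_,st,c=cv2.connectedComponentsWithStats(m)
for i in range(1,n):
    if st[i,4]>20: print("red",st[i,4],c[i].round(1),onz(d,*c[i],39).round(1))
hsv=hsv.astype(int)
m=((hsv[...,2]<45)|((hsv[...,0]>8)&(hsv[...,0]<22)&(hsv[...,1]>150))).astype(np.uint8)
m[:, :180]=0; m[:,285:]=0; m[:170]=0; m[225:]=0
for c in cv2.findContours(m,0,2)[0]:
    if cv2.contourArea(c)<200: continue
    b=cv2.boxPoints(cv2.minAreaRect(c)); print("box",[(x.round(1).tolist(),onz(d,*x,26)[:2].round(1).tolist()) for x in b])
w=np.array([onz(d,u/1.5625,v/1.5625,210)[:2] for u,v in[(117,296),(178,293),(187,398),(125,404)]]);print("tray",w.round(1))
v=[onz(d,u/1.5625,v/1.5625,z)[:2].round(1).tolist() for u,v,z in[(133,65,77),(184,62,77),(116,291,205),(186,291,205)]];print("lane",v)
save(d,"tray.png",(60,170,140,290),5)
E
```

```text
red 367 [246.5 111.5] [784.   13.7  39. ]
red 100 [338.7 112.2] [ 779.1 -244.2   39. ]
box [([250.10000610351562, 180.10000610351562], [592.0, 5.3]), ([270.8999938964844, 177.3000030517578], [599.2, -52.8]), ([276.29998779296875, 218.0], [485.5, -66.5]), ([255.60000610351562, 220.8000030517578], [478.4, -8.8])]
box [([189.6999969482422, 179.10000610351562], [596.5, 174.6]), ([211.8000030517578, 177.8000030517578], [599.4, 112.7]), ([214.0, 218.60000610351562], [485.4, 106.5]), ([191.89999389648438, 219.8000030517578], [482.6, 168.0])]
tray [[554.8 418.9]
 [558.5 325.9]
 [399.9 309.6]
 [391.7 402.9]]
lane [[974.9, 456.2], [979.2, 366.1], [563.0, 422.7], [561.9, 315.3]]
```

View pics/crop1.png

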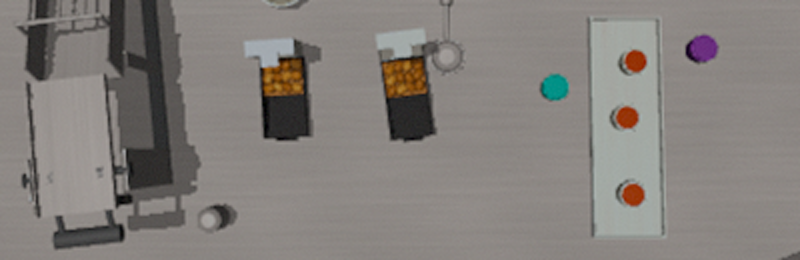

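View pics/tray.png

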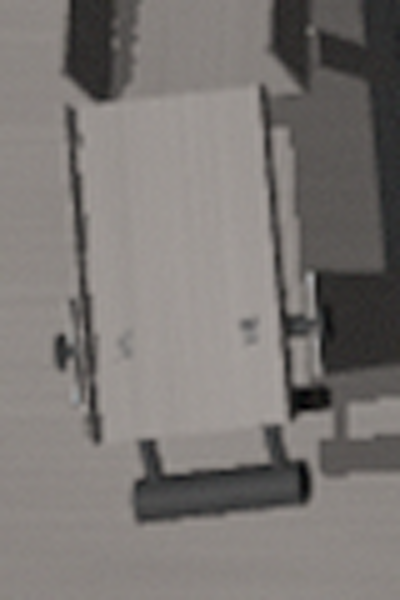

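The crop confirms the two boxes with open lids, and the red-topped pots on the white tray are the right ones: pale body, standing on the tray. The turquoise and purple ones stand off it. The tray plate corners in the tray crop are (75,105), (265,88), (290,425) and (98,440).

```bash
python3 - <<'E'
from h import *
d=cam("top"); P=np.asarray(d["pixels"]); hsv=cv2.cvtColor(P,cv2.COLOR_RGB2HSV).astype(int)
m=((hsv[...,0]<14)&(hsv[...,1]>160)&(hsv[...,2]>90)).astype(np.uint8); m[:,:350]=0;m[:160]=0
n,_,st,c=cv2.connectedComponentsWithStats(m)
for i in range(1,n):
    if st[i,4]>20: print("pot",st[i,4],c[i].round(1),onz(d,*c[i],39).round(1))
w=np.array([onz(d,u/5+60,v/5+170,210)[:2] for u,v in[(75,105),(265,88),(290,425),(98,440)]]);print("tray",w.round(1),w.mean(0))
print(np.linalg.norm(w[0]-w[3]),np.linalg.norm(w[1]-w[0]),np.arctan2(*((w[0]+w[1]-w[2]-w[3])[::-1])))
# orange/black boundary and lid in scene view
s=cam("scene");
for nm,p in dict(A=(539,-31,26),B=(542,140,26),potmid=(0,0,0)).items(): print(nm,np.round(proj(s,p),1))
save(s,"boxes.png",(215,170,335,260),6)
E
```

```text
pot 82 [377.4 180.1] [ 587.3 -346.4   39. ]
pot 84 [373.2 208.4] [ 509.2 -332.3   39. ]
pot 88 [376.2 247. ] [ 403.9 -337.4   39. ]
tray [[551.1 418.5]
 [558.4 328. ]
 [399.3 313.6]
 [393.1 403.9]] [475.45532401 366.01496491]
158.73260106745832 90.75218496468733 0.09133045942980879
A [244.2 224.1]
B [293.7 202.9]
potmid [182.2 137.2]
```

View pics/boxes.png

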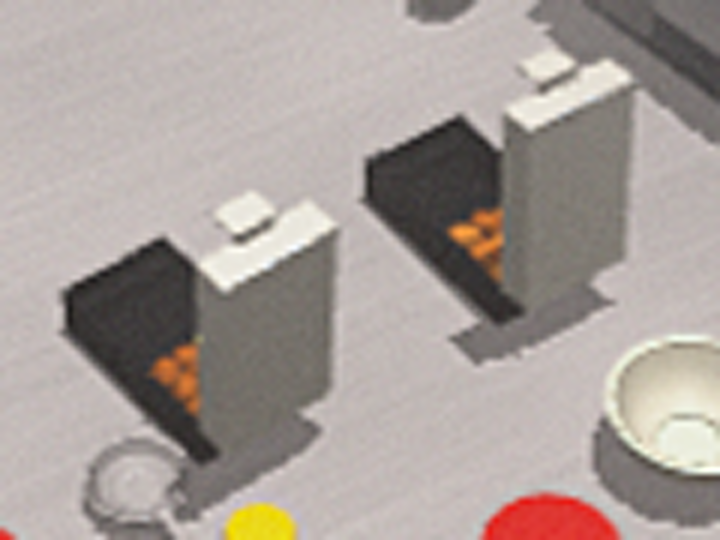

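play_rows([
  [0.05,0.03,0],
  [0.11,0.065,0],
  [0.165,0.1,0],
  [0.22,0.135,0],
  [0.265,0.16,-0.03],
  [0.265,0.16,-0.08],
  [0.265,0.16,-0.13],
  [0.265,0.16,-0.165],
  [0.265,0.16,-0.178],
  [0.265,0.16,-0.178],
], yaw=[-0.1,-0.2,-0.3,-0.4,-0.46,-0.46,-0.46,-0.46,-0.46,-0.46], hand=0.7, force=10)

```text
clock: 1.5
eef_pos: [509.1, -332.9, 27.6]
eef_rot: [-3.141, 0.0, -0.0]
wrist_force: [0.6, 0.4, 0.7]
finger_gap: 65.4
finger_force: 0.0
```

play_rows([
  [0,0,0],
  [0,0,0],
  [0,0,0],
  [0,0,0],
  [0,0,0.04],
  [0,0,0.09],
  [0,0,0.12],
], yaw=[0,0,0,0,0,0,0], hand=0)

```text
clock: 2.38
eef_pos: [509.4, -333.1, 150.0]
eef_rot: [3.14, -0.002, -0.0]
wrist_force: [-0.2, -0.8, -0.2]
finger_gap: 37.4
finger_force: 10.0
```

```bash
cat > find.py <<'E'
from h import *
d=cam("top"); P=np.asarray(d["pixels"]); hsv=cv2.cvtColor(P,cv2.COLOR_RGB2HSV).astype(int)
m=((hsv[...,2]<45)|((hsv[...,0]>8)&(hsv[...,0]<22)&(hsv[...,1]>150))).astype(np.uint8)
m[:, :180]=0; m[:,285:]=0; m[:165]=0; m[240:]=0
for c in cv2.findContours(m,0,2)[0]:
    if cv2.contourArea(c)<200: continue
    b=cv2.boxPoints(cv2.minAreaRect(c)); w=np.array([onz(d,*x,26)[:2] for x in b]); print("box",w.round(1).tolist(),w.mean(0).round(1))
s=telemetry.read_state(); print(s["clock"],s["eef_pos"].round(1),s["eef_rot"].round(3),s["finger_gap"],s["finger_force"],s["wrist_force"].round(1))
E
python3 find.py
```

```text
box [[591.4, 4.6], [598.0, -53.0], [491.4, -65.0], [484.8, -7.8]] [541.4 -30.3]
box [[596.6, 174.4], [599.2, 113.1], [485.5, 107.3], [482.9, 168.1]] [541.  140.7]
2.425 [ 510.3 -333.8  153.5] [ 3.138 -0.005 -0.   ] 37.54554297542029 9.999932795763016 [0.7 0.3 3.5]
```

play_rows([
  [0.002,0.05,0],
  [0.004,0.11,0],
  [0.006,0.17,0],
  [0.008,0.23,0],
  [0.01,0.28,0],
  [0.011,0.3,-0.01],
  [0.011,0.3,-0.05],
  [0.011,0.3,-0.08],
  [0.011,0.3,-0.1],
  [0.011,0.3,-0.119],
  [0.011,0.3,-0.119],
  [0.011,0.3,-0.119],
], yaw=[0.02,0.04,0.06,0.08,0.1,0.115,0.115,0.115,0.115,0.115,0.115,0.115])

```text
clock: 3.92
eef_pos: [520.2, -32.9, 28.9]
eef_rot: [3.142, -0.0, 0.115]
wrist_force: [0.7, 0.3, -0.5]
finger_gap: 37.8
finger_force: 10.0
```

play_rows([
  [0,0,0],
  [0,0,0],
  [0,0,0.02],
  [0,0,0.07],
  [0,0,0.12],
  [0,-0.05,0.14],
  [-0.02,-0.11,0.14],
  [-0.04,-0.17,0.14],
  [-0.07,-0.23,0.13],
  [-0.1,-0.28,0.12],
  [-0.116,-0.305,0.1],
  [-0.116,-0.305,0.07],
], yaw=[0,0,0,0,0,-0.02,-0.04,-0.06,-0.08,-0.1,-0.115,-0.115], hand=0.6)

```text
clock: 5.42
eef_pos: [403.1, -340.0, 98.5]
eef_rot: [3.14, -0.001, -0.004]
wrist_force: [-0.1, 0.3, -1.3]
finger_gap: 56.7
finger_force: 0.0
```

```bash
python3 find.py; python3 - <<'E'
from h import *
d=cam("scene"); s=cam("top")
save(d,"b1.png",(190,150,350,270),4); print(np.round(proj(s,(520,-33,39)),1))
P=np.asarray(s["pixels"]); hsv=cv2.cvtColor(P,cv2.COLOR_RGB2HSV).astype(int)
m=((hsv[...,0]<14)&(hsv[...,1]>160)&(hsv[...,2]>90)).astype(np.uint8); m[:160]=0
n,_,st,c=cv2.connectedComponentsWithStats(m)
for i in range(1,n):
    if st[i,4]>20: print("pot",st[i,4],c[i].round(1),onz(s,*c[i],39).round(1))
E
```

```text
box [[590.7, 5.0], [597.9, -53.3], [485.5, -66.9], [478.4, -9.0]] [538.1 -31.1]
box [[596.6, 174.4], [599.2, 112.7], [485.5, 106.8], [482.9, 168.1]] [541.  140.5]
5.475 [ 402.2 -337.8   94.4] [-3.139e+00  3.000e-03 -2.000e-03] 56.37213184978493 0.0 [-0.8  1.  -4. ]
[264.2 205.5]
pot 81 [377.5 180.2] [ 587.  -346.5   39. ]
pot 82 [264.4 204.8] [522.  -33.8  39. ]
```

View pics/b1.png

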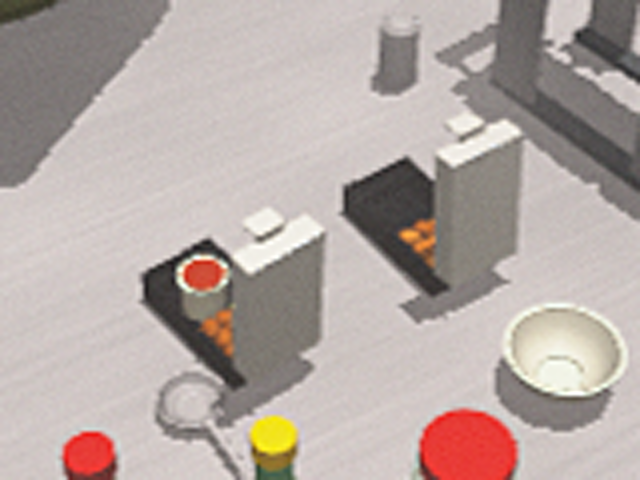

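The pot stands in box A, at (203,275). Next is pot 3, for box B.

play_rows([
  [0,0,-0.03],
  [0,0,-0.06],
  [0,0,-0.071],
  [0,0,-0.071],
  [0,0,-0.071],
], yaw=[0,0,0,0,0], hand=0.6)

```text
clock: 6.2
eef_pos: [404.7, -338.3, 28.9]
eef_rot: [3.14, -0.001, 0.0]
wrist_force: [-0.2, 0.2, 0.7]
finger_gap: 56.4
finger_force: 0.0
```

play_rows([
  [0,0,0],
  [0,0,0],
  [0,0,0],
  [0,0,0.04],
  [0,0,0.09],
  [0.02,0.03,0.13],
  [0.04,0.08,0.135],
  [0.06,0.135,0.135],
  [0.08,0.19,0.135],
  [0.1,0.25,0.135],
  [0.117,0.31,0.135],
  [0.117,0.37,0.135],
], yaw=[0,0,0,0,0,0,0,0.01,0.02,0.03,0.04,0.05], hand=0)

```text
clock: 7.7
eef_pos: [521.4, 34.2, 162.3]
eef_rot: [-3.142, 0.0, 0.05]
wrist_force: [-0.4, 0.8, -0.5]
finger_gap: 37.6
finger_force: 10.0
```

play_rows([
  [0,0.06,0],
  [0,0.1,0],
  [0,0.107,-0.02],
  [0,0.107,-0.07],
  [0,0.107,-0.11],
  [0,0.107,-0.134],
  [0,0.107,-0.134],
  [0,0.107,-0.134],
], yaw=[0,0,0,0,0,0,0,0])

```text
clock: 8.7
eef_pos: [521.5, 139.2, 29.4]
eef_rot: [-3.141, -0.001, 0.05]
wrist_force: [-0.3, 0.8, -0.7]
finger_gap: 37.3
finger_force: 10.0
```

play_rows([
  [0,0,0],
  [0,0,0],
  [0,0,0.03],
  [0,0,0.09],
  [0,0,0.15],
  [0.02,0,0.18],
  [0.07,0.004,0.18],
  [0.12,0.004,0.18],
  [0.139,0.004,0.15],
  [0.139,0.004,0.1],
  [0.139,0.004,0.08],
], yaw=[0,0,0,0,0,0,0,0,0,0,0], hand=0.6)

```text
clock: 10.07
eef_pos: [659.0, 142.9, 105.7]
eef_rot: [3.141, 0.004, 0.05]
wrist_force: [-0.1, -1.1, -0.3]
finger_gap: 56.3
finger_force: 0.0
```

```bash
python3 find.py; python3 - <<'E'
from h import *
d=cam("scene"); s=cam("top")
for u,v,z in[(470,157,200),(529,175,190),(465,190,0)]: print(onz(s,u/1.5625,v/1.5625,z).round())
P=np.asarray(s["pixels"]); hsv=cv2.cvtColor(P,cv2.COLOR_RGB2HSV).astype(int)
m=((hsv[...,0]<14)&(hsv[...,1]>160)&(hsv[...,2]>90)).astype(np.uint8); m[:160]=0
n,_,st,c=cv2.connectedComponentsWithStats(m)
for i in range(1,n):
    if st[i,4]>20: print("pot",st[i,4],c[i].round(1),onz(s,*c[i],39).round(1))
save(d,"b2.png",(190,130,350,250),4)
E
```

```text
box [[591.3, 4.6], [597.7, -53.0], [485.7, -65.0], [479.4, -7.8]] [538.5 -30.3]
10.125 [658.6 142.9 104.5] [3.141 0.005 0.05 ] 56.404842671608854 0.0 [-0.3 -0.1 -2.6]
[ 768. -123.  200.]
[ 741. -216.  190.]
[ 763. -132.    0.]
pot 80 [377.5 180.1] [ 587.2 -346.6   39. ]
pot 81 [264.4 204.7] [522.1 -33.6  39. ]
```

View pics/b2.png

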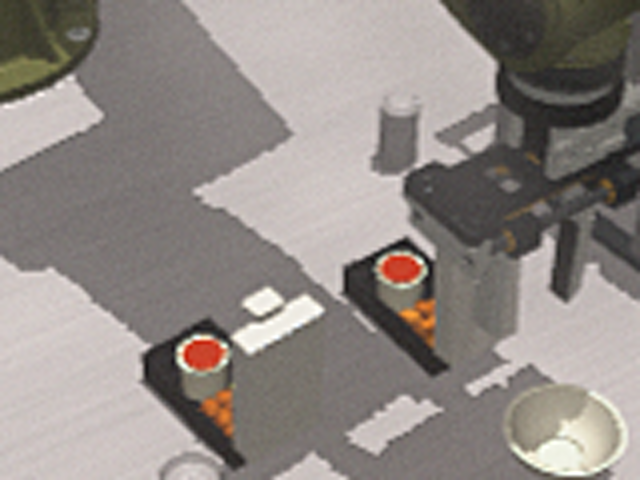

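Both pots are in: the red tops are at (203,355) and (401,268). Now push lid B down.

play_rows([
  [0,0,0],
  [0,0,0],
  [-0.01,0,0],
  [-0.022,0,0],
  [-0.034,0,0],
  [-0.046,0,0],
  [-0.056,0,0],
  [-0.066,0,0],
  [-0.076,0,0],
  [-0.084,0,0],
  [-0.084,0,0],
  [-0.084,0,0],
], yaw=[0,0,0,0,0,0,0,0,0,0,0,0], hand=0)

```text
clock: 11.72
eef_pos: [576.3, 143.1, 108.5]
eef_rot: [-3.142, -0.0, 0.05]
wrist_force: [0.5, 0.2, -0.2]
finger_gap: 0.3
finger_force: 0.0
```

play_rows([
  [-0.03,-0.002,0.01],
  [-0.06,-0.004,0.01],
  [-0.081,-0.005,0],
  [-0.081,-0.005,-0.02],
  [-0.081,-0.005,-0.035],
  [-0.081,-0.005,-0.042],
  [-0.081,-0.005,-0.042],
], yaw=[0,0,0,0,0,0,0])

```text
clock: 12.6
eef_pos: [495.1, 138.1, 66.1]
eef_rot: [3.141, 0.001, 0.05]
wrist_force: [-0.9, 0.2, 1.2]
finger_gap: 0.5
finger_force: 0.0
```

```bash
python3 - <<'E'
from h import *
d=cam("scene")
save(d,"b3.png",(190,130,350,250),4)
E
```

```text
(no output)
```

View pics/b3.png

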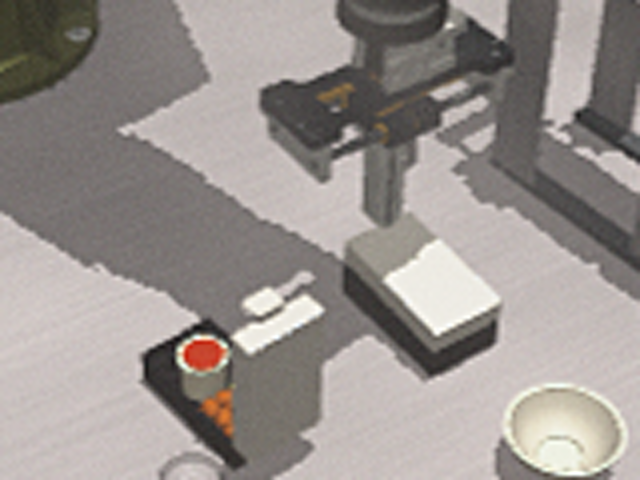

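Lid B has fallen onto its catch and the closed fingertips hover over its free edge. Press.

play_rows([
  [0,0,-0.004],
  [0,0,-0.008],
  [0,0,-0.011],
  [0,0,-0.014],
  [0,0,-0.016],
  [0,0,-0.018],
  [0,0,-0.02],
  [0,0,-0.021],
], yaw=[0,0,0,0,0,0,0,0])

```text
clock: 13.65
eef_pos: [495.1, 138.1, 45.5]
eef_rot: [3.142, 0.0, 0.05]
wrist_force: [-3.6, -0.9, 7.9]
finger_gap: 0.8
finger_force: 3.7
```

```bash
python3 - <<'E'
from h import *
s=telemetry.read_state(); print(s["eef_pos"].round(1),s["wrist_force"].round(1))
E
```

```text
[495.1 138.1  45.5] [-3.6 -0.9  7.9]
```

play_rows([
  [0,0,-0.001],
  [0,0,-0.001],
  [0,0,0.02],
  [0,0,0.08],
  [0.03,-0.02,0.13],
  [0.08,-0.04,0.13],
  [0.13,-0.06,0.13],
  [0.16,-0.1,0.13],
  [0.16,-0.15,0.13],
  [0.16,-0.158,0.11],
  [0.16,-0.158,0.07],
  [0.16,-0.158,0.061],
], yaw=[0,0,0,0,0.01,0.02,0.03,0.05,0.065,0.065,0.065,0.065])

```text
clock: 15.15
eef_pos: [653.9, -19.9, 103.8]
eef_rot: [-3.141, 0.004, 0.115]
wrist_force: [-0.1, 0.4, -1.1]
finger_gap: 0.7
finger_force: 0.0
```

play_rows([
  [0,0,0],
  [-0.01,-0.001,0],
  [-0.022,-0.002,0],
  [-0.034,-0.004,0],
  [-0.046,-0.005,0],
  [-0.056,-0.006,0],
  [-0.066,-0.008,0],
  [-0.076,-0.009,0],
  [-0.084,-0.01,0],
  [-0.084,-0.01,0],
  [-0.084,-0.01,0],
], yaw=[0,0,0,0,0,0,0,0,0,0,0])

```text
clock: 16.52
eef_pos: [571.3, -29.9, 106.5]
eef_rot: [3.142, -0.0, 0.115]
wrist_force: [-0.3, 0.4, 0.4]
finger_gap: 0.3
finger_force: 0.0
```

```bash
python3 - <<'E'
from h import *
d=cam("scene"); save(d,"b4.png",(190,130,350,250),4)
s=cam("top"); print(np.round(proj(s,(493.5,-36,50)),1)); P=np.asarray(s["pixels"]); hsv=cv2.cvtColor(P,cv2.COLOR_RGB2HSV).astype(int)
save(s,"t4.png",(170,150,300,240),6)
E
```

```text
[265.4 215. ]
```

View pics/b4.png

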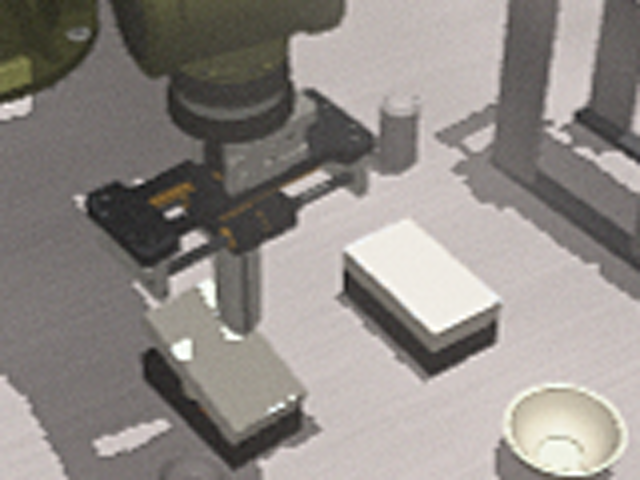

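View pics/t4.png

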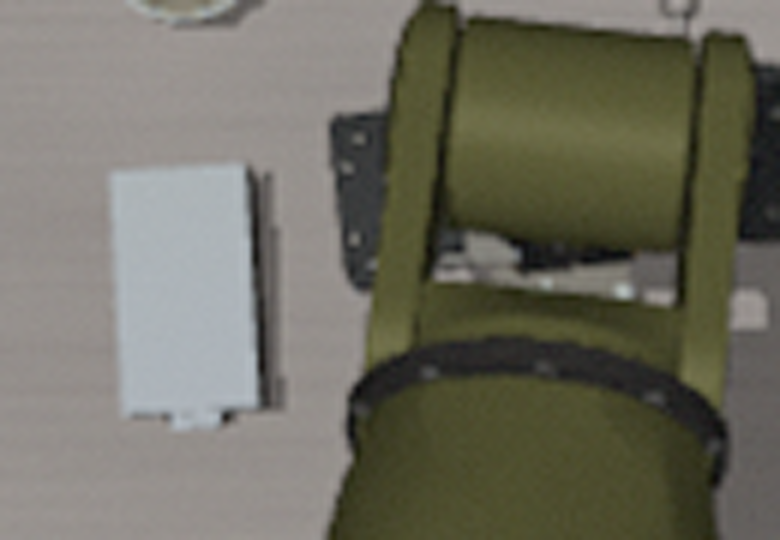

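Lid B is shut flush, and lid A was caught mid-fall. Move over A's free edge and press.

play_rows([
  [-0.03,-0.002,0],
  [-0.06,-0.004,0],
  [-0.077,-0.006,0],
  [-0.077,-0.006,-0.02],
  [-0.077,-0.006,-0.035],
  [-0.077,-0.006,-0.042],
  [-0.077,-0.006,-0.047],
  [-0.077,-0.006,-0.051],
  [-0.077,-0.006,-0.055],
  [-0.077,-0.006,-0.058],
  [-0.077,-0.006,-0.06],
  [-0.077,-0.006,-0.062],
], yaw=[0,0,0,0,0,0,0,0,0,0,0,0])

```text
clock: 18.12
eef_pos: [494.1, -35.9, 44.7]
eef_rot: [3.141, 0.0, 0.115]
wrist_force: [-6.6, -0.4, 14.7]
finger_gap: 0.6
finger_force: 7.1
```

play_rows([
  [0,0,-0.001],
  [0,0,-0.001],
  [0,0,0.02],
  [-0.02,-0.05,0.08],
  [-0.05,-0.1,0.14],
  [-0.08,-0.16,0.14],
  [-0.1,-0.2,0.14],
], yaw=[0,0,0,0,0,0,0])

```text
clock: 19.0
eef_pos: [401.2, -222.2, 183.7]
eef_rot: [3.14, -0.002, 0.116]
wrist_force: [0.8, -0.5, -0.1]
finger_gap: 0.6
finger_force: 0.0
```

```bash
cat > lids.py <<'E'
from h import *
s=cam("top"); P=np.asarray(s["pixels"]); hsv=cv2.cvtColor(P,cv2.COLOR_RGB2HSV).astype(int)
import sys
m=((hsv[...,2]>150)).astype(np.uint8); m[:, :175]=0; m[:,300:]=0; m[:150]=0; m[235:]=0
m=cv2.morphologyEx(m,cv2.MORPH_OPEN,np.ones((7,7),np.uint8))
for c in cv2.findContours(m,0,2)[0]:
    if cv2.contourArea(c)<300: continue
    r=cv2.minAreaRect(c); w=np.array([onz(s,*x,46)[:2] for x in cv2.boxPoints(r)]); e=[w[1]-w[0],w[2]-w[1]]; e=max(e,key=np.linalg.norm)
    print("lid",w.mean(0).round(1),"yaw",np.arctan(e[1]/e[0]).round(3),np.linalg.norm(w[1]-w[0]).round(),np.linalg.norm(w[2]-w[1]).round())
t=telemetry.read_state(); print(t["clock"],t["eef_pos"].round(1),t["eef_rot"].round(3),t["wrist_force"].round(1))
E
python3 lids.py; python3 - <<'E'
from h import *
s=cam("top"); save(s,"t5.png",(170,150,300,240),4); a=cv2.imread("pics/t5.png")
d=cam("scene"); save(d,"s5.png",(210,170,340,260),4); b=cv2.imread("pics/s5.png"); cv2.imwrite("pics/ts5.png",np.vstack([a,b])[:600+120][:, :520][:720])
cv2.imwrite("pics/ts5.png",cv2.resize(np.hstack([a,b]),(800,277)))
E
```

```text
lid [538.  -30.2] yaw 0.112 63.0 119.0
lid [540.5 142.9] yaw 0.052 63.0 119.0
19.05 [ 398.6 -227.4  184.1] [ 3.138e+00 -1.000e-03  1.110e-01] [-0.9 -3.2  1.1]
```

View pics/ts5.png

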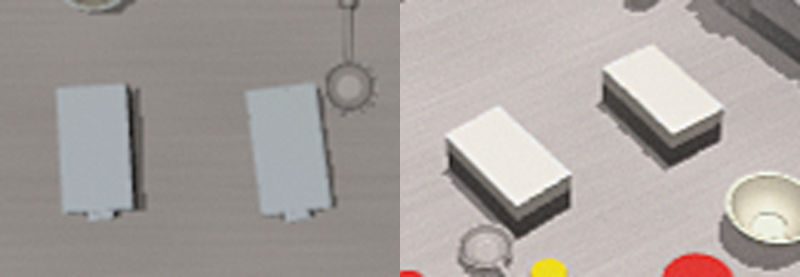

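Both lids are shut flush. Pick up box B.

play_rows([
  [0.03,0.05,0],
  [0.06,0.1,0],
  [0.09,0.15,0],
  [0.12,0.2,0],
  [0.15,0.25,0],
  [0.15,0.31,0],
  [0.15,0.36,0],
  [0.15,0.379,-0.03],
  [0.15,0.379,-0.08],
  [0.15,0.379,-0.12],
  [0.15,0.379,-0.155],
  [0.15,0.379,-0.171],
], yaw=[-0.01,-0.02,-0.03,-0.04,-0.063,-0.063,-0.063,-0.063,-0.063,-0.063,-0.063,-0.063], hand=1)

```text
clock: 20.65
eef_pos: [550.5, 159.4, 9.1]
eef_rot: [3.141, 0.003, 0.053]
wrist_force: [0.5, 0.1, 0.1]
finger_gap: 93.9
finger_force: 0.0
```

play_rows([
  [0,0,0],
  [0,0,0],
  [0,0,0],
  [0,0,0],
  [0,0,0.01],
  [0,0,0.04],
  [0,0,0.09],
  [0,0,0.15],
  [0,0,0.2],
  [0,0,0.245],
  [0,0,0.255],
  [0,0,0.255],
], yaw=[0,0,0,0,0,0,0,0,0,0,0,0], hand=0.3, force=30)

```text
clock: 22.15
eef_pos: [551.5, 158.4, 265.3]
eef_rot: [-3.142, 0.001, 0.052]
wrist_force: [0.2, -0.4, -3.3]
finger_gap: 61.8
finger_force: 30.0
```

```bash
python3 - <<'E'
from h import *
t=telemetry.read_state(); print(t["clock"],t["eef_pos"].round(1),t["eef_rot"].round(3),t["wrist_force"].round(1),t["moment"].round(2),t["finger_gap"])
d=cam("scene"); save(d,"s6.png",(200,30,420,210),3)
E
```

```text
22.15 [551.5 158.4 265.3] [-3.142e+00  1.000e-03  5.200e-02] [ 0.2 -0.4 -3.3] [0.08 0.02 0.01] 61.77500869872244
```

View pics/s6.png

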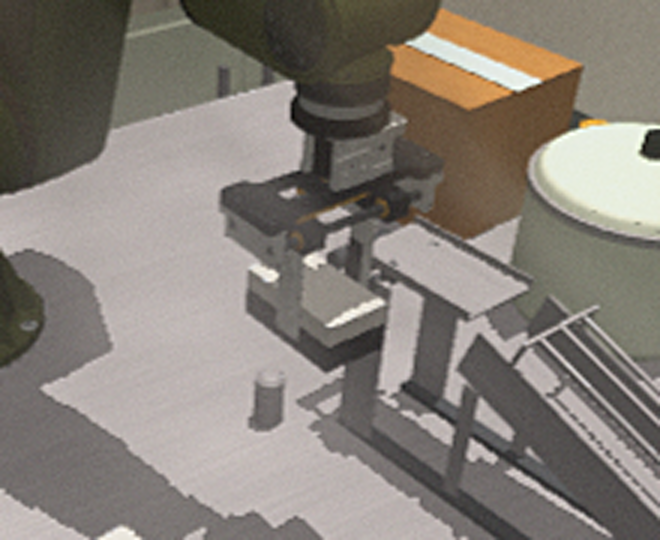

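Box B is held level across its width at (330,310), with the tray beyond at (450,260). The grip sits about 7 mm ahead of the box's middle. Move over the tray.

play_rows([
  [-0.01,0.03,0],
  [-0.02,0.07,0],
  [-0.035,0.11,0],
  [-0.05,0.15,0],
  [-0.06,0.19,0],
  [-0.0635,0.2085,0],
  [-0.0635,0.2085,0],
  [-0.0635,0.2085,-0.015],
  [-0.0635,0.2085,-0.015],
  [-0.0635,0.2085,-0.015],
], yaw=[0,0.01,0.02,0.03,0.039,0.039,0.039,0.039,0.039,0.039])

```text
clock: 23.45
eef_pos: [488.6, 366.2, 251.2]
eef_rot: [3.141, 0.0, 0.09]
wrist_force: [0.3, 0.5, -3.5]
finger_gap: 61.8
finger_force: 30.0
```

```bash
python3 - <<'E'
from h import *
d=cam("scene"); save(d,"s7.png",(280,70,440,190),4)
E
```

```text
(no output)
```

View pics/s7.png

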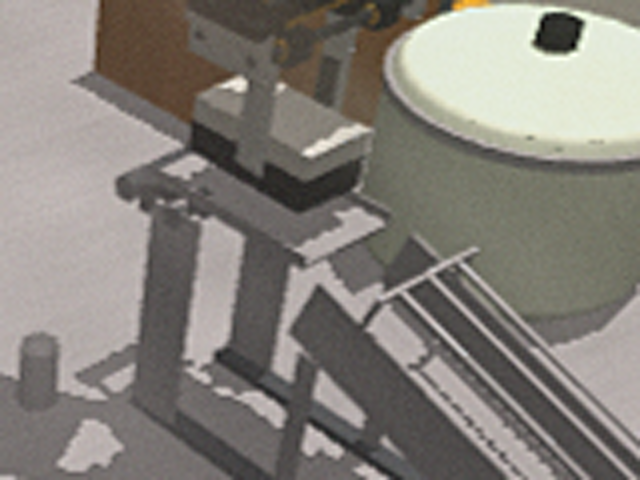

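The box is lengthwise over the tray, centred between the rails. Lower it and release.

play_rows([
  [0,0,-0.01],
  [0,0,-0.02],
  [0,0,-0.026],
  [0,0,-0.027],
  [0,0,-0.027],
], yaw=[0,0,0,0,0])

```text
clock: 24.12
eef_pos: [488.3, 366.9, 224.4]
eef_rot: [-3.141, -0.0, 0.091]
wrist_force: [-0.2, -0.1, -3.8]
finger_gap: 61.6
finger_force: 30.0
```

play_rows([
  [0,0,0],
  [0,0,0],
  [0,0,0],
  [0,0,0],
  [0,0,0.01],
  [0,0,0.03],
  [0,0,0.06],
  [0,0,0.09],
  [0,0,0.09],
  [0,0,0.09],
  [0,0,0.09],
  [0,0,0.09],
], yaw=[0,0,0,0,0,0,0,0,0,0,0,0], hand=0.9)

```text
clock: 25.62
eef_pos: [488.2, 366.7, 313.5]
eef_rot: [3.141, 0.001, 0.091]
wrist_force: [-0.5, -0.0, 0.6]
finger_gap: 84.6
finger_force: 0.0
```

```bash
python3 lids.py; python3 - <<'E'
from h import *
d=cam("scene"); save(d,"s8.png",(220,70,512,289),2.7)
E
```

```text
lid [537.8 -30.4] yaw 0.112 63.0 118.0
25.675 [488.2 366.8 313.7] [3.141e+00 1.000e-03 9.100e-02] [-0.5  0.1 -0.2]
```

View pics/s8.png

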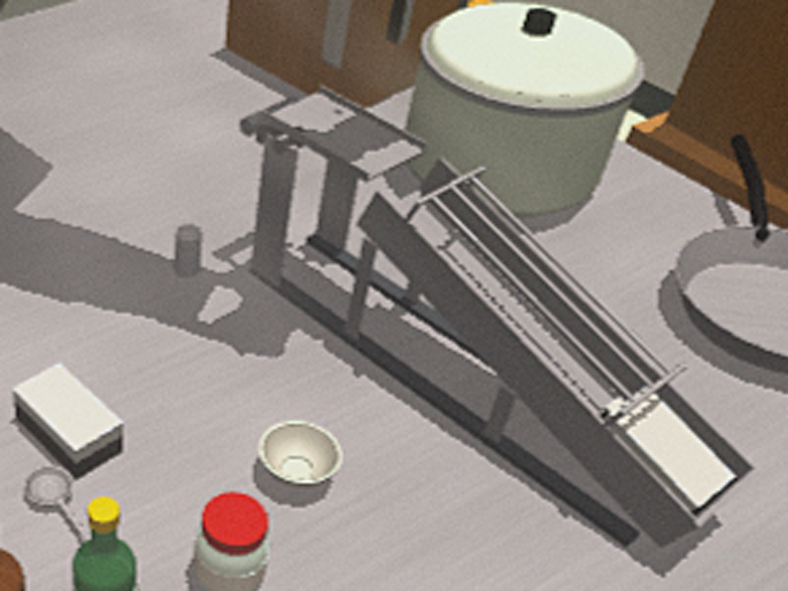

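Box B sits at the end stop, at (680,455), and the tray is level again. Now box A.

play_rows([
  [0.01,-0.05,0],
  [0.02,-0.11,0],
  [0.03,-0.17,-0.02],
  [0.04,-0.23,-0.05],
  [0.05,-0.29,-0.08],
  [0.054,-0.35,-0.11],
  [0.054,-0.39,-0.14],
  [0.054,-0.397,-0.16],
  [0.054,-0.397,-0.2],
  [0.054,-0.397,-0.2],
  [0.054,-0.397,-0.2],
], yaw=[0,0,0,0.01,0.02,0.021,0.021,0.021,0.021,0.021,0.021], hand=1)

```text
clock: 27.1
eef_pos: [542.9, -30.0, 115.7]
eef_rot: [3.141, -0.001, 0.112]
wrist_force: [0.2, 0.7, 0.6]
finger_gap: 94.1
finger_force: 0.0
```

```bash
python3 - <<'E'
from h import *
t=telemetry.read_state(); print(t["eef_pos"].round(1),t["eef_rot"].round(3))
d=cam("scene"); save(d,"s9.png",(180,130,300,230),5)
E
```

```text
[542.9 -30.  115.7] [ 3.141e+00 -1.000e-03  1.120e-01]
```

View pics/s9.png

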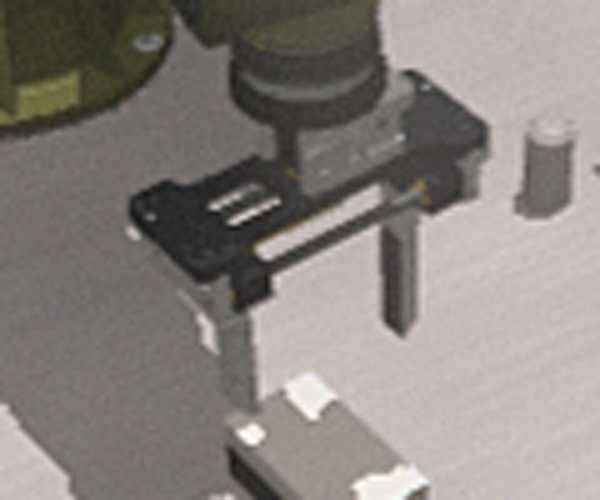

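The fingers are open above box A: left corner of its lid near (228,440), far corner near (305,375). That was my last picture (one over the limit). The box may have been knocked, so I'll check the corners by number.

```bash
python3 - <<'E'
from h import *
d=cam("scene"); c,s=np.cos(.112),np.sin(.112)
for x,y in[(-56,-31),(-56,31),(56,31),(56,-31)]:
    u,v=proj(d,(542+c*x-s*y,-30+s*x+c*y,46)); print((x,y),round((u-180)*5),round((v-130)*5))
E
```

```text
(-56, -31) 223 418
(-56, 31) 310 371
(56, 31) 428 482
(56, -31) 338 535
```

The corners match, so box A has not moved. Grip it.

play_rows([
  [0,0,-0.03],
  [0,0,-0.06],
  [0,0,-0.09],
  [0,0,-0.1015],
  [0,0,-0.1015],
  [0,0,-0.1015],
], yaw=[0,0,0,0,0,0])

```text
clock: 27.95
eef_pos: [543.1, -30.2, 14.1]
eef_rot: [3.141, -0.002, 0.112]
wrist_force: [0.1, 0.3, 0.6]
finger_gap: 93.9
finger_force: 0.0
```

play_rows([
  [0,0,0],
  [0,0,0],
  [0,0,0],
  [0,0,0],
  [0,0,0.01],
  [0,0,0.04],
  [0,0,0.09],
  [0,0,0.15],
  [0,0,0.2],
  [0,0,0.245],
  [0,0,0.255],
  [0,0,0.255],
], yaw=[0,0,0,0,0,0,0,0,0,0,0,0], hand=0.3)

```text
clock: 29.45
eef_pos: [542.0, -30.1, 266.8]
eef_rot: [-3.141, 0.001, 0.112]
wrist_force: [0.0, -0.1, -4.0]
finger_gap: 61.9
finger_force: 30.0
```

play_rows([
  [-0.005,0.05,0],
  [-0.01,0.1,0],
  [-0.015,0.15,0],
  [-0.025,0.2,0],
  [-0.035,0.25,0],
  [-0.045,0.3,0],
  [-0.055,0.35,0],
  [-0.06,0.385,0],
  [-0.06,0.3965,0],
  [-0.06,0.3965,0],
  [-0.06,0.3965,0],
  [-0.06,0.3965,0],
], yaw=[0,0,0,0,-0.01,-0.02,-0.021,-0.021,-0.021,-0.021,-0.021,-0.021])

```text
clock: 30.95
eef_pos: [482.7, 365.4, 267.8]
eef_rot: [3.142, -0.0, 0.09]
wrist_force: [-0.0, 0.7, -3.3]
finger_gap: 62.0
finger_force: 30.0
```

play_rows([
  [0,0,-0.01],
  [0,0,-0.02],
  [0,0,-0.03],
  [0,0,-0.037],
  [0,0,-0.041],
  [0,0,-0.041],
  [0,0,-0.041],
], yaw=[0,0,0,0,0,0,0])

```text
clock: 31.82
eef_pos: [482.4, 366.4, 227.1]
eef_rot: [-3.141, -0.001, 0.091]
wrist_force: [0.1, 0.6, -2.4]
finger_gap: 62.1
finger_force: 30.0
```

play_rows([
  [0,0,0],
  [0,0,0],
  [0,0,0],
  [0,0,0],
  [0,0,0.01],
  [0,0,0.03],
  [0,0,0.06],
  [0,0,0.09],
  [0,0,0.09],
  [0,0,0.09],
  [0,0,0.09],
  [0,0,0.09],
], yaw=[0,0,0,0,0,0,0,0,0,0,0,0], hand=0.9)

```text
clock: 33.33
eef_pos: [482.2, 366.3, 316.1]
eef_rot: [3.141, 0.001, 0.091]
wrist_force: [0.8, -0.1, -0.4]
finger_gap: 84.4
finger_force: 0.0
```

play_rows([
  [0,-0.05,0],
  [0,-0.11,0],
  [0,-0.17,0],
  [0,-0.23,0],
  [0,-0.29,0],
  [0,-0.35,0],
  [0,-0.35,0],
  [0,-0.35,0],
  [0,-0.35,0],
], yaw=[0,0,0,0,0,0,0,0,0])

```text
clock: 34.45
eef_pos: [482.3, 17.4, 316.6]
eef_rot: [-3.141, 0.0, 0.092]
wrist_force: [-0.3, -0.9, 0.3]
finger_gap: 84.2
finger_force: 0.0
```

```bash
python3 - <<'E'
from h import *
d=cam("top"); P=np.asarray(d["pixels"]); hsv=cv2.cvtColor(P,cv2.COLOR_RGB2HSV).astype(int)
# bright pixels along the lane; chute origin = tray_mid-35
c,s=np.cos(.091),np.sin(.091); o=np.array([475.5-35*c,366-35*s])
for x in range(-30,530,20):
    z=210 if x<116 else 157-(x-116)*np.tan(np.radians(18))+44
    row=[]
    for y in(-25,0,25):
        u,v=proj(d,(o[0]+c*x-s*y,o[1]+s*x+c*y,z)); row.append(int(P[int(round(v)),int(round(u))].mean()))
    print(x,row)
# tray tip check: corners of tray plate still as at the start
u=[np.round(proj(d,(o[0]+c*x-s*y,o[1]+s*x+c*y,210)),1) for x,y in[(115,47),(115,-47)]];print(u)
a=P[180:260,70:130].mean(2).astype(int); b=cv2.cvtColor(cv2.imread("pics/tray.png"),6)
b=cv2.resize(b,(80,120),interpolation=cv2.INTER_AREA)[10:90,10:70]; print("tray diff vs start",np.abs(a-b).mean())
print(telemetry.read_state()["eef_pos"])
E
```

```text
-30 [162, 160, 155]
-10 [162, 160, 154]
10 [165, 160, 155]
30 [162, 159, 154]
50 [160, 160, 153]
70 [158, 156, 153]
90 [157, 158, 152]
110 [156, 158, 151]
130 [137, 137, 84]
150 [138, 134, 86]
170 [138, 135, 87]
190 [93, 98, 105]
210 [122, 112, 101]
230 [83, 108, 121]
250 [101, 109, 109]
270 [121, 109, 113]
290 [95, 13, 114]
310 [110, 106, 89]
330 [166, 149, 152]
350 [166, 105, 139]
370 [159, 104, 138]
390 [104, 125, 152]
410 [48, 120, 134]
430 [28, 100, 135]
450 [1, 148, 126]
470 [129, 149, 155]
490 [17, 164, 165]
510 [7, 163, 164]
[array([ 74.3, 191.1]), array([113.7, 187.1])]
tray diff vs start 5.717291666666667
[482.2897269   17.43979199 316.6235924 ]
```

```bash
python3 - <<'E'
from h import *
d=cam("top"); P=cv2.cvtColor(np.asarray(d["pixels"]),6).astype(int)
b=cv2.resize(cv2.imread("pics/top0.png",0),(512,384),interpolation=cv2.INTER_AREA).astype(int)
for nm in("up",):
    for v in range(36,264,5):
        print(v," ".join("%4d"%(P[v:v+5,u:u+4].mean()-b[v:v+5,u:u+4].mean()) for u in range(68,132,4)))
s=cam("scene"); Q=cv2.cvtColor(np.asarray(s["pixels"]),6); c,sn=np.cos(.091),np.sin(.091); o=np.array([475.5-35*c,366-35*sn])
for x in range(140,540,15):
    z=157-(x-116)*np.tan(np.radians(18)); print(x,[int(Q[tuple(np.round(proj(s,(o[0]+c*x-sn*y,o[1]+sn*x+c*y,z+44))[::-1]).astype(int))]) for y in(-20,0,20)],end=" ")
E
```

```text
36    5    4    5    5    4    5    5    5    6    5    5    4    4    5    5    5
41    4    4    5    5    9   20   29   35   44   52   13    2    3    5    5    4
46    5    5    5    4   65  129  134  139  143  145   47    0    4    2    5    4
51    5    5    5    4   73  144  141  130  124  108   -5  -42    4    2    4    5
56    5    5    4    3   79   94   49   36   35   33  -75  -77    3    3    5    3
61    4    5    5    2   81   79   36   27   24   21  -33  -39    5    3    3    3
66    5    5    6    3   59   54   19   26   29    9  -89  -39    4    3    2    2
71    5    5    4    2   89   56   17   18    0   14  -88  -56    4    2    4    3
76    4    5    5    3   73   33   18   32   16   29  -41  -53    4    2    4    3
81    5    5    5    4   69   53   24   45   25   24  -17  -56    5    3    3    3
86    5    4    4    3   53   45   23   49   15   25    8  -70    4    2    3    3
91    5    5    4    5   39   46   26   48   13   27   24  -68    4    2    5    3
96    5    5    4    4   17   40   28   47    9   28   40  -62    3    3    4    4
101    5    5    5   
[... 2575 characters left out ...]
 5    4
256    5    4    4    5    5    4    5    5    5    5    5    5    4    6    4    3
261    5    5    4    5    5    4    3    4    4    3    4    6    5    2    3    4
140 [113, 105, 81] 155 [178, 166, 168] 170 [182, 101, 190] 185 [176, 106, 103] 200 [177, 101, 97] 215 [133, 111, 90] 230 [133, 106, 85] 245 [175, 108, 89] 260 [129, 108, 89] 275 [180, 92, 86] 290 [171, 110, 86] 305 [125, 155, 123] 320 [236, 199, 214] 335 [225, 134, 213] 350 [228, 197, 216] 365 [228, 199, 186] 380 [230, 135, 212] 395 [228, 143, 181] 410 [116, 134, 212] 425 [58, 148, 174] 440 [100, 197, 230] 455 [96, 224, 223] 470 [92, 225, 223] 485 [92, 222, 224] 500 [96, 223, 224] 515 [100, 225, 223] 530 [97, 226, 230]
```

```bash
python3 - <<'E'
from h import *
s=cam("scene"); Q=np.asarray(s["pixels"]); a=cv2.resize(cv2.imread("pics/s8.png",0),(292,219),interpolation=cv2.INTER_AREA).astype(int)
q=cv2.cvtColor(Q,6)[70:289,220:512].astype(int); D=abs(q-a)>40
D=cv2.morphologyEx(D.astype(np.uint8),2,np.ones((2,2),np.uint8))
n,_,st,c=cv2.connectedComponentsWithStats(D)
print([(st[i].tolist()) for i in range(1,n) if st[i,4]>15])
d=cam("top"); cc,sn=np.cos(.091),np.sin(.091); o=np.array([475.5-35*cc,366-35*sn])
for x in(305,320,420,530):
    z=157-(x-116)*np.tan(np.radians(18))+46
    print(x,[tuple(np.round(proj(k,(o[0]+cc*x-sn*y,o[1]+sn*x+cc*y,z)))-(np.array([220,70]) if k is s else 0)) for k in(s,d) for y in(-31,31)])
w=cv2.cvtColor(Q,6)[70:289,220:512]>205; w[:, :140]=0; w[:100]=0
n,_,st,c=cv2.connectedComponentsWithStats(w.astype(np.uint8)); print([(st[i].tolist(),c[i].round().tolist()) for i in range(1,n) if st[i,4]>30])
q2=cv2.cvtColor(np.asarray(cam("scene")["pixels"]),6)[70:289,220:512].astype(int); print("moving px",(abs(q2-q)>25).sum())
E
```

```text
[[0, 0, 64, 56, 1730], [112, 44, 36, 17, 316], [0, 68, 110, 65, 2562], [67, 84, 8, 6, 36], [202, 113, 35, 32, 214], [191, 116, 41, 36, 435], [0, 129, 47, 50, 1018], [0, 149, 12, 21, 159], [266, 169, 8, 8, 22], [246, 174, 7, 7, 17]]
305 [(np.float64(187.0), np.float64(118.0)), (np.float64(201.0), np.float64(109.0)), (np.float64(111.0), np.float64(117.0)), (np.float64(87.0), np.float64(119.0))]
320 [(np.float64(191.0), np.float64(122.0)), (np.float64(206.0), np.float64(113.0)), (np.float64(111.0), np.float64(111.0)), (np.float64(87.0), np.float64(114.0))]
420 [(np.float64(220.0), np.float64(152.0)), (np.float64(234.0), np.float64(142.0)), (np.float64(112.0), np.float64(78.0)), (np.float64(89.0), np.float64(80.0))]
530 [(np.float64(254.0), np.float64(188.0)), (np.float64(268.0), np.float64(177.0)), (np.float64(114.0), np.float64(44.0)), (np.float64(91.0), np.float64(46.0))]
[([201, 112, 35, 32, 141], [219.0, 128.0]), ([189, 115, 44, 38, 360], [210.0, 133.0]), ([234, 149, 39, 37, 646], [253.0, 167.0])]
moving px 27
```

Both boxes rest end to end in the lane, and the tray's pixels match the level start picture. Hand the job in.

```bash
python3 -c "
from cell import manip; print(manip.sign_off())"
```

```text
the job is handed in; nothing more can be done
None
```

I handed the job in: both meal boxes hold a sauce pot, are clicked shut and rest in the lane with the tray back level; I viewed 15 pictures against the limit of 14, and the second box's slide was checked by pixel measurements only.

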